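# Reset the desk power dock behind its push-latch cover

### The arm

A 7-joint arm with a two-finger parallel gripper is mounted at the origin on the work surface. World frame = base frame: x ahead of the robot, y to its left, z up, the work surface at z = 0. Lengths are in m, angles in degrees, forces in N, time in s.
With the tool pointing down it reaches from about 0.425 to 0.875 m from the base axis. Payload 4.7 kg.
Tool frame: the origin (TCP) lies midway between the tips of the shut fingers; the grasp point (between the pads) lies 19 mm behind it; z points along the fingers, y is the line along which they close (so a half turn about z gives the same grasp; the last joint's range is limited). The gripper opens to 87 mm and grips with 3 to 60 N. Pads are 19 mm wide; open, the fingers measure 117 mm over their backs; the gripper's body (75 mm by 190 mm) begins 51 mm behind the grasp point.
Start: joints at [71.568, 18.392, -4.016, 83.108, 1.295, 78.541, -3.26], TCP at [0.214, -0.614, 0.223] pointing down, gripper open.
Joint ranges: [-163.93, 163.93], [-17.29, 119.83], [-79.2, 71.16], [3.27, 140.29], [-89.18, 269.18], [5.43, 117.66], [-154.24, 154.24]. Speed limits (degrees/s): [147.25, 147.25, 180, 180, 180, 180, 180].

### API

Orientations are given as [roll, pitch, yaw] about the fixed x, y, z axes, in that order (R = Rz(yaw) Ry(pitch) Rx(roll)).
In Python, from cell import env, viewer, boxes_of, masks_of gives the robot as it stands. The module is installed in compiled form; this text tells all that it offers.
- The arm moves only by the tool apply_moves, never from a script. Its argument "moves" is a list of rows, each a list of 7 numbers: the shift along the tool's x, y, z scaled (see below), then the turn, a rotation vector about the tool's x, y, z scaled (see below), then the opening, from 0 (shut) to 1 (fully open). A call has 1 to 20 rows; each row is the pose to reach, as a shift and turn from the pose commanded when the call began, along the tool's axes at that moment; what a row does not reach only later rows make up. The controller multiplies each number of a shift by 0.2 m and each number of a turn by 1.5 rad. A row lasts 1/10 s, in which the tool goes at most 50 mm and 8.59 degrees, less where a joint would pass 70% of its speed; a pose out of reach is approached as far as the arm can. A call with a number of a shift or a turn outside -1 to 1 is refused whole. A call with a gripper value outside its range is refused whole. The fingers move at their own pace and stop on an object; "grip_force" is the grip in N (left out, the last holds). Time passes only in rows, so rows that repeat a pose let the fingers close. It gives the time, the measured TCP pose, the force, the opening and the grip force at its end, in the units of the state.
- env.get_obs(): the state, without advancing time (a new reading comes with each control period).
- viewer.read_camera(name): name is "side" or "top" or "wrist"; returns the picture (480x640x3 uint8, red, green, blue); there is no depth.
- viewer.get_calibration(name): a dict with "fov_y" (degrees; the focal length in pixels is half the picture's height over the tangent of half this angle, whatever the lens; pixels are square), "cx", "cy" (the principal point, pixels), "k1" (the pictures are not rectified: a ray, as slopes to the right and down, at radius r is drawn at 1 + k1 r^2 times it, then the intrinsics apply), "position" and "orientation" of the camera in the world. Camera axes: x right, y up, looking along -z (the intrinsics and any distortion apply to the point x, -y, -z); pixel columns grow to the right and rows downward; lengths in m; the calibration is good to about 2 mm. A picture is of the moment at which its call begins: read the wrist's pose just before it. get_calibration takes no time and is no camera call; for the wrist camera it gives the pose at the moment of the call.
- env.sign_off(): hands the job in; it is judged then, once.
Trained networks look in the newest picture that a camera, given by its name, has taken for a name from the list of things; names that differ only in an ending like _2 or _b are one class to them, and where a whole thing is asked for, a point or a joint stands for the part that bears it (a point fixed in the world has none). Each returns a list of dicts, best first, with "conf" (0 to 1); they miss things now and then, are a little off and sometimes report something else, mostly with a low value. They report only what shows in the picture. A call takes as long as a camera call.
- boxes_of(camera, target): "location" ([column, row] in pixels, amid what is visible of it).
- masks_of(camera, target): "pixels" (480x640 bool, what is visible of it) and "location" ([column, row] in pixels, amid what is visible of it).
The state is a dict: "time_s": time; "qpos": joint angles; "joint_velocities": joint speeds; "effort": joint torques, N m; "tool_pos": TCP position; "tool_rot": TCP orientation; "force": force on the tool from outside, world axes, zero at the start; "wrist_torque": the same for the moment, N m; "grip_width": finger opening in m; "grasp_force": force on a finger pad.
Only numpy, scipy, OpenCV 4.12 (cv2) and the standard library are available. Lean on these libraries where they do the work, as an engineer would, in place of code of your own. Each camera call takes 0.05 s, during which the arm holds its last target. There are 200 camera calls.

### The job

The power dock on the carver's desk has tripped. Press its flat cover in near the free edge so that it pops open, press the round reset button inside all the way down and let it go, then swing the cover shut and press it until it latches flush again. Use only the fingertips: pick nothing up, leave the dock standing where it is and leave the other things on the desk alone.

Things in the scene. Friction and masses are not known exactly. Their poses are not given: they have to be found in the camera images.
- dock: Loose grey power dock, 0.85 kg, 130 mm (x) by 170 mm (y) by 60 mm high, walls 8 mm; origin at the centre of its underside, z up; its -x side, with the cover's hinge, roughly towards the robot (back wall there 50 mm high). Under the cover an open well, floor at 12 mm; in it the reset button and, in its +x +y corner, a solid black latch housing (x 12 to 56, y 33 to 77, top at 44 mm).
- dock_hinge (a point): Middle of the cover's hinge axis, 55 mm from the dock's centre towards its -x, 56 mm above the desk; x, y, z axes as the dock's. The axis runs along y.
- cover_press (a point): Where to press: on the cover's outer face, mid-width, 80 mm from the hinge axis. The cover is a flat aluminium plate 108 mm long (away from the hinge), 150 mm wide, 4 mm thick; shut, its outer face is level with the dock's rim, 60 mm above the desk. The point turns with the cover: x away from the hinge along the plate, y along the hinge, z out of the outer face (up when shut).
- cover_edge (a point): Middle of the cover's free edge, on its outer face, 110 mm from the hinge axis; axes as cover_press.
- cover (a joint): Cover angle, rad: 0 (to 0.006) latched flush; 1.75 fully open, just past upright. Push-push latch: pressed in beyond -0.07 (6 mm at cover_press; stop at -0.105) and let go, it springs open in 2 s. To shut, push it over against the weak spring (2 to 3 N at cover_press) and press beyond -0.04 (3 mm; stop at -0.06): let go, it rises to 0 and stays; let go earlier, it reopens.
- reset (a joint): Travel of the reset button (m): 0 released, 0.006 fully down, grows downward; springs back by itself; 5 N holds it fully down.
- reset_top (a point): Centre of the top face of the round grey button, 28 mm across, in a black round collar 44 mm across; 46 mm above the desk (14 mm below the dock's rim), 12 mm from the dock's centre towards +x and 22 mm towards -y. Pressed straight down; it turns with the dock.
- glue_jar: Bystander: brown jar, 64 mm across, 85 mm high; origin under its centre. Stands beside the dock.
- carving: Bystander: flat carved wooden plaque 120 by 50 by 18 mm with raised beads up to 25 mm; origin under its centre, x along its length. Lies beside the dock.
- eraser: Bystander: white eraser 45 by 22 by 13 mm; origin under its centre. Lies beyond the dock.
- seal: Bystander: small turned wooden seal, 26 mm across, 62 mm high; origin under its centre. Stands beyond the dock.
- mug: Bystander: white mug, 80 mm across, 95 mm high; origin under its centre.
- mouse: Bystander: black computer mouse 105 by 60 by 32 mm; origin under its centre.

How it is judged (in metres and radians):
On the way, in this order (a step that is already met when the one before it is completed fails the run):
1. the shut cover is pressed in past flush (value of joint cover below -0.05 rad), for 0.02 s.
2. the cover has popped wide open (value of joint cover above 1.3 rad), for 0.1 s.
3. the reset button is pressed all the way down, with the cover open (value of joint reset above 0.0048 m and value of joint cover above 0.9 rad), for 0.05 s.
4. the cover is pressed shut past flush (value of joint cover below -0.025 rad), for 0.02 s.
At the end, for the whole second after the job is handed in: The cover is latched flush (joint between -0.02 and 0.03 rad) and stays so untouched, the reset button is up again (under 1 mm), and the dock stands flat and at rest on the desk within 40 mm of where it was (value of joint cover between -0.02 and 0.03 rad and value of joint reset below 0.001 m and height (world z) of dock below 0.006 m and angle between dock's own z axis and vertical below 0.05 rad and linear speed of dock below 0.02 m/s and distance of dock from where it was at the start of the episode below 0.04 m).
It fails at once if the dock is lifted or tipped (more than 12 mm or 0.15 rad) (height (world z) of dock above 0.012 m or angle between dock's own z axis and vertical above 0.15 rad).
It fails at once if the dock is shoved more than 40 mm (distance of dock from where it was at the start of the episode above 0.04 m).
It fails at once if a bystander is lifted, knocked over or moved more than 25 mm (distance of any of glue_jar, carving, eraser, seal, mug, mouse from where it was at the start of the episode above 0.025 m or angle between any of glue_jar, seal, mug's own z axis and vertical above 0.5 rad).
It also fails if it takes over 54 s, if anything falls off the work surface, if the arm or the gripper's body presses on something with over 40 N, if the wrist force passes 120 N, or if a joint passes its speed limit or range.

## Working session

There is one attempt and no reset: what is moved stays moved. The work goes in short steps, Python scripts to look and compute and a tool call to move; the robot and the scene stay as the last step left them, time stands still between calls to the robot, and variables do not carry over. Pictures are saved under pics/ and viewed, at most 10 in all, crops included, and the job is handed in when it is done.

Besides the shell and the picture viewer there is one more tool, called after "Request:" as name(argument=value, ...), one argument or row to a line, values as JSON. apply_moves: Moves the arm, as the interface text tells. Shifts and turns lie within -1 to 1; 1 stands for 0.2 m of shift or 1.5 rad of turn. Its arguments: {"type":"object","properties":{"moves":{"type":"array","items":{"type":"array","items":{"type":"number","minimum":-1,"maximum":1}}},"grip_force":{"type":"number"}},"required":["moves"]}

```bash
mkdir -p pics
cat > h.py <<'E'
import numpy as np, cv2
from scipy.spatial.transform import Rotation as R
from cell import env, viewer, boxes_of, masks_of
def Rm(o): return R.from_euler('xyz',o,degrees=True).as_matrix()
def cam(c):
    k=viewer.get_calibration(c); f=240/np.tan(np.radians(k['fov_y'])/2)
    o=np.array(k['orientation']); M=Rm(o) if o.size==3 else o
    return k,f,M,np.array(k['position'])
def pix2z(c,uv,z):
    k,f,M,p=cam(c); d=np.array([(uv[0]-k['cx'])/f,(uv[1]-k['cy'])/f]); s=d.copy()
    for _ in range(20): s=d/(1+k['k1']*(s@s))
    r=M@np.array([s[0],-s[1],-1]); return p+r*(z-p[2])/r[2]
def proj(c,P):
    k,f,M,p=cam(c); q=M.T@(np.array(P)-p); s=np.array([q[0],-q[1]])/-q[2]
    return s*(1+k['k1']*(s@s))*f+[k['cx'],k['cy']]
def save(c,n):
    im=viewer.read_camera(c); cv2.imwrite(f'pics/{n}.png',im[:,:,::-1]); return im
E
python3 - <<'E'
from h import *
print(env.get_obs())
for c in ['top','side']:
    print(c,viewer.get_calibration(c)); save(c,c+'0')
    for t in ['dock','cover_press','glue_jar','carving','eraser','seal','mug','mouse']:
        m=masks_of(c,t)
        if m:
            x=m[0]; print(t,round(x['conf'],2),np.round(x['location']),x['pixels'].sum(),np.round(pix2z(c,x['location'],.05 if t!='dock' else .06),3))
            if t in('dock','cover_press'): 
                cs,_=cv2.findContours(x['pixels'].astype(np.uint8),0,1); print(cv2.minAreaRect(max(cs,key=len)))
E
```

```text
{'time_s': 0.0, 'qpos': array([71.57079912, 18.43834688, -4.01628352, 83.17597511,  1.29361845,
       78.54025728, -3.26052279]), 'joint_velocities': array([-0.02819682, -0.02815617,  0.09189161, -0.044729  ,  0.03813556,
        0.05821361,  0.03904623]), 'effort': array([ 2.52279569e-04, -4.91277659e+01, -4.03972277e-01, -3.12529707e+01,
       -6.38895482e-02,  4.35598113e-02,  1.82092058e-04]), 'tool_pos': array([ 0.21394341, -0.61318843,  0.22146028]), 'tool_rot': array([-1.79890592e+02,  4.21125732e-03,  1.92388933e+01]), 'force': array([ 0.22341221, -0.10431085, -0.07477192]), 'wrist_torque': array([-0.00772608, -0.02046241,  0.01405203]), 'grasp_force': 0.0, 'grip_width': 0.08716730086269656}
top {'fov_y': 56.73750699214732, 'cx': 314.0767848249244, 'cy': 236.01123607243807, 'k1': -0.030820573236029252, 'position': array([ 0.40903597, -0.00388572,  1.32325622]), 'orientation': array([ 1.02848206e+01,  7.71213402e-02, -9.05648930e+01])}
dock 0.78 [290. 266.] 2732 [0.551 0.065 0.06 ]
((290.61175537109375, 267.7529296875), (59.87400436401367, 47.08895492553711), 1.5074357986450
[... 421 characters left out ...]
'k1': -0.11504235698574454, 'position': array([0.16668816, 0.99934173, 0.85343405]), 'orientation': array([  54.16998336,    0.16418005, -156.13699574])}
dock 0.6 [332. 278.] 4437 [0.545 0.111 0.06 ]
((337.54510498046875, 272.20758056640625), (67.59469604492188, 81.7144775390625), 32.735225677490234)
cover_press 0.64 [336. 267.] 2255 [0.555 0.064 0.05 ]
((336.2101745605469, 264.4537353515625), (47.37825393676758, 60.744354248046875), 32.574058532714844)
glue_jar 0.56 [297. 315.] 1469 [0.567 0.234 0.05 ]
carving 0.82 [346. 236.] 531 [ 0.58  -0.051  0.05 ]
eraser 0.51 [298. 254.] 174 [0.652 0.057 0.05 ]
seal 0.52 [282. 283.] 268 [0.639 0.16  0.05 ]
mug 0.91 [222. 392.] 3314 [0.601 0.46  0.05 ]
```

Run:
```python
import cv2,numpy as np
a=cv2.imread('pics/top0.png')[200:320,210:370]; b=cv2.imread('pics/side0.png')[190:340,240:440]
a=cv2.resize(a,(400,300),interpolation=2); b=cv2.resize(b,(400,300),interpolation=2)
cv2.imwrite('pics/c0.png',np.hstack([a,b]))
```

```text
(no output)
```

View pics/c0.png

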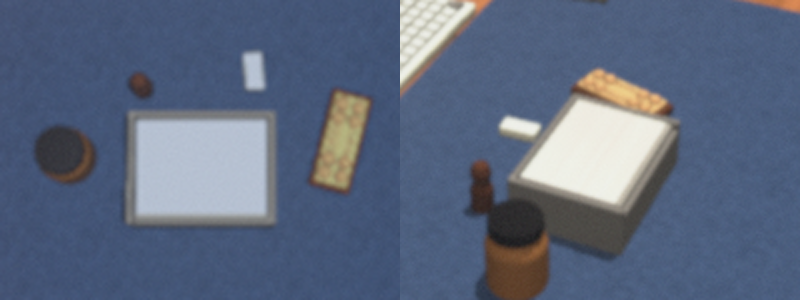

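Run:
```python
from h import *
P=[pix2z('top',(210+u/2.5,200+v/2.5),.06)[:2] for u,v in [(128,111),(275,111),(275,224),(127,224)]]
C=[pix2z('top',(210+u/2.5,200+v/2.5),.06)[:2] for u,v in [(135,119),(267,118),(268,215),(134,216)]]
print(np.round(P,3),np.mean(P,0)); print(np.round(C,3),np.mean(C,0))
# side: cover corners
S=[pix2z('side',(240+u/2,190+v/2),.06)[:2] for u,v in [(571,97),(677,122),(628,208),(519,178)]]
print(np.round(S,3),np.mean(S,0))
print([np.round(pix2z('side',p,.05),3) for p in [(282,272)]])
o=env.get_obs(); T=Rm(o['tool_rot'])
for tgt in [(.575,.065,.2)]: print(T.T@(np.array(tgt)-o['tool_pos'])/.2)
print(np.round(T,3))
```

```text
[[ 0.615  0.148]
 [ 0.614 -0.021]
 [ 0.484 -0.02 ]
 [ 0.486  0.148]] [0.54964011 0.06375067]
[[ 0.606  0.14 ]
 [ 0.605 -0.012]
 [ 0.494 -0.012]
 [ 0.495  0.14 ]] [0.55006839 0.0640246 ]
[[ 0.194 -0.194]
 [ 0.074 -0.194]
 [ 0.109 -0.02 ]
 [ 0.222 -0.023]] [ 0.14972406 -0.10792322]
[array([0.655, 0.126, 0.05 ])]
[ 2.82172665 -2.60957527  0.11247721]
[[ 0.944  0.33  -0.   ]
 [ 0.33  -0.944 -0.   ]
 [-0.     0.    -1.   ]]
```

Request:
apply_moves(
  moves=[
    [0.94,-0.87,0,0,0,0,0],
    [0.94,-0.87,0,0,0,0,0],
    [0.94,-0.87,0,0,0,0,0],
    [0.94,-0.87,0,0,0,0,0],
    [0.94,-0.87,0,0,0,0,0],
    [0.94,-0.87,0,0,0,0,0],
  ],
)

```text
time_s: 1.5
tool_pos: [0.3388, -0.3812, 0.2232]
tool_rot: [-180.0, -0.1, 19.8]
force: [0.5, 0.4, 0.3]
grip_width: 0.0469
grasp_force: 0.0
```

Request:
apply_moves(
  moves=[
    [0.94,-0.87,0,0,0,0,0],
    [0.94,-0.87,0,0,0,0,0],
    [0.94,-0.87,0,0,0,0,0],
    [0.94,-0.87,0,0,0,0,0],
    [0.94,-0.87,0,0,0,0,0],
    [0.94,-0.87,0,0,0,0,0],
  ],
)

```text
time_s: 2.1
tool_pos: [0.4574, -0.1545, 0.2233]
tool_rot: [-180.0, -0.2, 19.8]
force: [0.5, 0.0, 0.4]
grip_width: 0.0029
grasp_force: 0.0
```

Request:
apply_moves(
  moves=[
    [0.94,-0.87,0.1,0,0,0.22,0],
    [0.94,-0.87,0.1,0,0,0.22,0],
    [0.94,-0.87,0.1,0,0,0.22,0],
    [0.94,-0.87,0.1,0,0,0.22,0],
    [0.94,-0.87,0.1,0,0,0.22,0],
    [0.94,-0.87,0.1,0,0,0.22,0],
  ],
)

```text
time_s: 2.7
tool_pos: [0.5756, 0.0696, 0.2023]
tool_rot: [-179.8, -0.0, 0.6]
force: [-0.2, 0.1, 0.5]
grip_width: 0.0005
grasp_force: 0.0
```

Run:
```python
from h import *
o=env.get_obs();print(o['tool_pos'],o['tool_rot'],o['force'])
im=save('wrist','w1'); d=np.array([.55,.064])
for q in [(-.055,-.075),(.055,-.075),(.055,.075),(-.055,.075),(.025,0)]:
    p=proj('wrist',[*(d+q),.06]); print(p); cv2.circle(im,tuple(int(round(v)) for v in p),4,(255,0,0),1)
cv2.imwrite('pics/w1a.png',im[:,:,::-1])
```

```text
[0.57563053 0.06956407 0.20233617] [-1.79838017e+02 -2.76447661e-02  6.01084529e-01] [-0.22499124  0.06942553  0.5304995 ]
[415.32856348 325.34053484]
[425.8976947  196.87895143]
[234.10763656 194.49671834]
[239.89380696 323.00050291]
[329.22917931 233.06362749]
```

View pics/w1a.png

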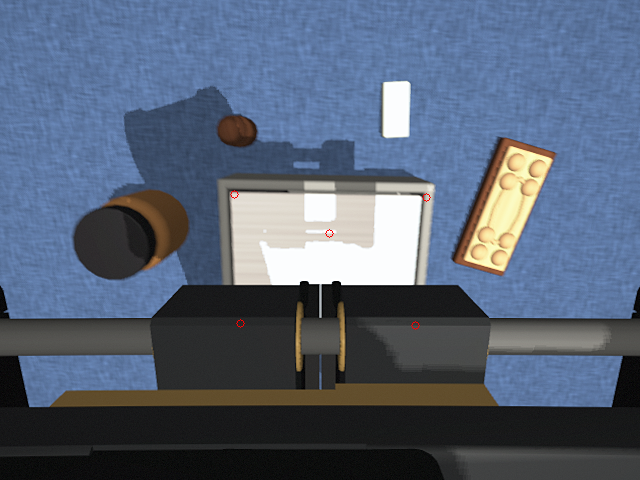

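Request:
apply_moves(
  moves=[
    [0,0,0.25,0,0,0,0],
    [0,0,0.5,0,0,0,0],
    [0,0,0.66,0,0,0,0],
    [0,0,0.69,0,0,0,0],
    [0,0,0.7,0,0,0,0],
    [0,0,0.71,0,0,0,0],
    [0,0,0.72,0,0,0,0],
    [0,0,0.73,0,0,0,0],
    [0,0,0.73,0,0,0,0],
  ],
)

```text
time_s: 3.65
tool_pos: [0.5757, 0.065, 0.0576]
tool_rot: [180.0, -0.1, 0.3]
force: [2.2, -0.1, 1.7]
grip_width: 0.0007
grasp_force: 0.6
```

Request:
apply_moves(
  moves=[
    [0,0,0.01,0,0,0,0],
    [0,0,0.02,0,0,0,0],
    [0,0,0.025,0,0,0,0],
    [0,0,0.03,0,0,0,0],
    [0,0,0.03,0,0,0,0],
  ],
)

```text
time_s: 4.15
tool_pos: [0.5756, 0.065, 0.0519]
tool_rot: [180.0, -0.1, 0.3]
force: [-0.5, -1.1, 9.1]
grip_width: 0.0007
grasp_force: 4.6
```

Request:
apply_moves(
  moves=[
    [0,0,0.01,0,0,0,0],
    [0,0,0.01,0,0,0,0],
    [0,0,0,0,0,0,0],
    [0,0,-0.25,0,0,0,0],
    [0,0,-0.5,0,0,0,0],
    [0,0,-0.75,0,0,0,0],
    [0,0,-0.95,0,0,0,0.3],
    [0,0,-0.95,0,0,0,0.3],
    [0,0,-0.95,0,0,0,0.3],
    [0,0,-0.95,0,0,0,0.3],
    [0,0,-0.95,0,0,0,0.3],
    [0,0,-0.95,0,0,0,0.3],
    [0,0,-0.95,0,0,0,0.3],
    [0,0,-0.95,0,0,0,0.3],
    [0,0,-0.95,0,0,0,0.3],
    [0,0,-0.95,0,0,0,0.3],
    [0,0,-0.95,0,0,0,0.3],
  ],
)

```text
time_s: 5.85
tool_pos: [0.5747, 0.065, 0.2406]
tool_rot: [180.0, -0.0, 0.3]
force: [-0.2, -1.0, 0.2]
grip_width: 0.0261
grasp_force: 0.0
```

Run:
```python
from h import *
o=env.get_obs();print(o['tool_pos'],o['tool_rot'],o['force'],o['grip_width'])
w=save('wrist','w2'); s=save('side','s2')
for c in ['wrist','side','top']:
    if c=='top': save('top','t2')
    b=masks_of(c,'reset_top'); print(c,[(round(x['conf'],2),np.round(x['location'],1),np.round(pix2z(c,x['location'],.046),4)) for x in b[:2]])
print('pred',proj('wrist',[.564,.045,.046]))
cv2.imwrite('pics/v2.png',np.hstack([cv2.resize(w,(400,300)),cv2.resize(s[160:340,220:460],(400,300))])[:,:,::-1])
```

```text
[0.57466676 0.06496549 0.2405605 ] [ 1.79993182e+02 -3.21183668e-03  3.32308433e-01] [-0.22911177 -1.03689977  0.20559992] 0.026052176566339267
wrist [(0.67, array([342.2, 229.3]), array([0.5646, 0.0425, 0.046 ]))]
side []
top []
pred [339.53132217 229.92632971]
```

View pics/v2.png

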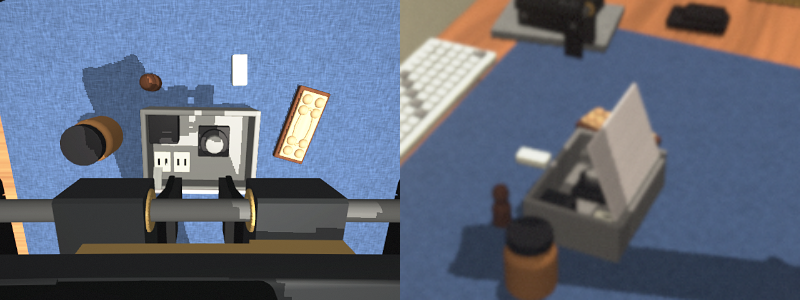

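Request:
apply_moves(
  moves=[
    [-0.05,0.2,0,0,0,0,0.25],
    [-0.05,0.2,0,0,0,0,0.25],
    [-0.05,0.2,0,0,0,0,0.25],
    [-0.05,0.2,0,0,0,0,0.25],
    [-0.05,0.2,0,0,0,0,0.25],
    [-0.05,0.2,0,0,0,0,0.25],
    [-0.05,0.2,0,0,0,0,0.25],
    [-0.05,0.2,0,0,0,0,0.25],
    [-0.05,0.2,0.25,0,0,0,0.25],
    [-0.05,0.2,0.5,0,0,0,0.25],
    [-0.05,0.2,0.75,0,0,0,0.25],
    [-0.05,0.2,0.9,0,0,0,0.25],
    [-0.05,0.2,0.93,0,0,0,0.25],
    [-0.05,0.2,0.93,0,0,0,0.25],
  ],
)

```text
time_s: 7.55
tool_pos: [0.5646, 0.0251, 0.0542]
tool_rot: [-180.0, 0.1, 0.3]
force: [-0.1, 0.1, 0.1]
grip_width: 0.022
grasp_force: 0.0
```

Run:
```python
from h import *
o=env.get_obs();print(o['tool_pos'],o['tool_rot'],o['force'],o['grip_width'])
w=save('wrist','w3'); s=save('side','s3')
cv2.imwrite('pics/v3.png',np.hstack([cv2.resize(w[120:360,160:480],(400,300)),cv2.resize(s[160:340,220:460],(400,300))])[:,:,::-1])
```

```text
[0.56460111 0.0251236  0.05420525] [-1.79972961e+02  7.97973767e-02  3.43891875e-01] [-0.1378203   0.09356452  0.11796298] 0.021982459423523785
```

View pics/v3.png

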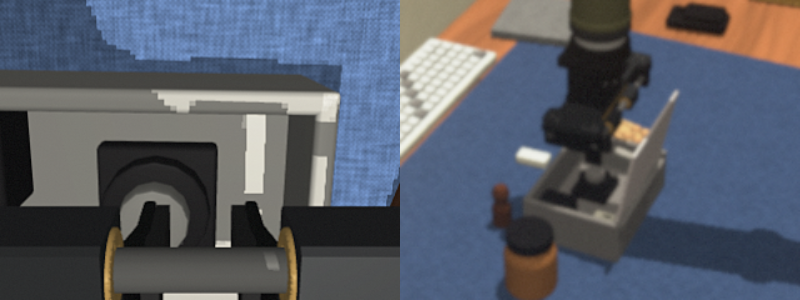

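Request:
apply_moves(
  moves=[
    [0,0,0.03,0,0,0,0.25],
    [0,0,0.05,0,0,0,0.25],
    [0,0,0.06,0,0,0,0.25],
    [0,0,0.07,0,0,0,0.25],
    [0,0,0.075,0,0,0,0.25],
    [0,0,0.075,0,0,0,0.25],
  ],
)

```text
time_s: 8.25
tool_pos: [0.566, 0.0249, 0.0405]
tool_rot: [180.0, -0.1, 0.3]
force: [1.7, 0.4, 4.9]
grip_width: 0.0214
grasp_force: 2.6
```

Request:
apply_moves(
  moves=[
    [0,0,0.01,0,0,0,0.25],
    [0,0,0.02,0,0,0,0.25],
    [0,0,0.02,0,0,0,0.25],
  ],
)

```text
time_s: 8.55
tool_pos: [0.5663, 0.0248, 0.0399]
tool_rot: [179.9, -0.1, 0.3]
force: [-7.5, -3.0, 28.5]
grip_width: 0.0218
grasp_force: 14.4
```

Request:
apply_moves(
  moves=[
    [0,0,-0.1,0,0,0,0.25],
    [0,0,-0.3,0,0,0,0.25],
    [0,0,-0.55,0,0,0,0.1],
    [0,0,-0.8,0,0,0,0],
    [0,0,-1,0,0,0,0],
    [0,0,-1,0,0,0,0],
  ],
)

```text
time_s: 9.15
tool_pos: [0.5677, 0.0256, 0.2415]
tool_rot: [180.0, -0.5, 0.3]
force: [0.8, -0.2, 0.9]
grip_width: 0.0019
grasp_force: 0.0
```

Request:
apply_moves(
  moves=[
    [-0.2,-0.1,0,0,0,0,0],
    [-0.4,-0.21,0,0,0,0,0],
    [-0.63,-0.21,0,0,0,0,0],
    [-0.63,-0.21,0,0,0,0,0],
    [-0.63,-0.21,0.2,0,0,0,0],
    [-0.63,-0.21,0.4,0,0,0,0],
    [-0.63,-0.21,0.45,0,0,0,0],
    [-0.63,-0.21,0.45,0,0,0,0],
  ],
)

```text
time_s: 9.95
tool_pos: [0.4372, 0.066, 0.1439]
tool_rot: [-180.0, 0.3, 0.3]
force: [-0.2, -0.3, 0.2]
grip_width: 0.0007
grasp_force: 0.0
```

Run:
```python
from h import *
o=env.get_obs();print(o['tool_pos'],o['tool_rot'],o['force'],o['grip_width'])
w=save('wrist','w4'); s=save('side','s4')
m=masks_of('side','cover_press'); print(m and (m[0]['conf'],m[0]['location']))
for a in (1.4,1.6,1.75): print(a,proj('side',[.497+.11*np.cos(a),.067,.056+.11*np.sin(a)]))
cv2.imwrite('pics/v4.png',np.hstack([cv2.resize(w,(400,300)),cv2.resize(s[160:340,220:460],(400,300))])[:,:,::-1])
```

```text
[0.43721929 0.06600841 0.14387061] [-179.9515468     0.26922928    0.3338012 ] [-0.20443265 -0.32311649  0.16099662] 0.0006996955466472266
(0.61, [359.6, 259.2])
1.4 [354.45276314 228.33960184]
1.6 [364.6498586  230.20242765]
1.75 [372.3039236  232.79336398]
```

View pics/v4.png

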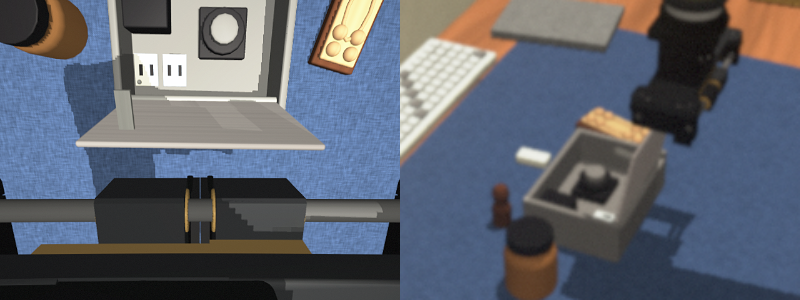

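Request:
apply_moves(
  moves=[
    [0.1,0,0,0,0,0,0],
    [0.15,0,0,0,0,0,0],
    [0.19,0,0.01,0,0,0,0],
    [0.23,0,0.015,0,0,0,0],
    [0.27,0,0.018,0,0,0,0],
    [0.31,0,0.022,0,0,0,0],
    [0.34,0,0.025,0,0,0,0],
    [0.38,0,0.035,0,0,0,0],
    [0.41,0,0.047,0,0,0,0],
    [0.445,0,0.062,0,0,0,0],
    [0.48,0,0.082,0,0,0,0],
    [0.51,0,0.104,0,0,0,0],
    [0.535,0,0.125,0,0,0,0],
    [0.535,0,0.125,0,0,0,0],
  ],
)

```text
time_s: 11.5
tool_pos: [0.5461, 0.0668, 0.1198]
tool_rot: [-180.0, 0.0, 0.3]
force: [-0.2, -0.2, 2.1]
grip_width: 0.0002
grasp_force: 0.3
```

Run:
```python
from h import *
o=env.get_obs();print(o['tool_pos'],o['tool_rot'],o['force'],o['grip_width'])
w=save('wrist','w5'); s=save('side','s5')
cv2.imwrite('pics/v5.png',np.hstack([cv2.resize(w,(400,300)),cv2.resize(s[160:340,220:460],(400,300))])[:,:,::-1])
```

```text
[0.54613538 0.06683435 0.11983903] [-1.79966100e+02  1.60218917e-02  3.30539027e-01] [-0.24994694 -0.20580156  2.09088448] 0.00016551406679769489
```

View pics/v5.png

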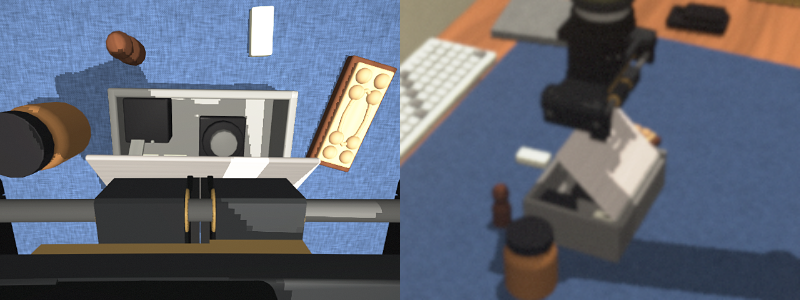

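Request:
apply_moves(
  moves=[
    [0.025,0,0.025,0,0,0,0],
    [0.05,0,0.053,0,0,0,0],
    [0.075,0,0.085,0,0,0,0],
    [0.093,0,0.117,0,0,0,0],
    [0.11,0,0.15,0,0,0,0],
    [0.12,0,0.185,0,0,0,0],
    [0.13,0,0.22,0,0,0,0],
    [0.135,0,0.255,0,0,0,0],
    [0.14,0,0.29,0,0,0,0],
    [0.14,0,0.3,0,0,0,0],
    [0.14,0,0.31,0,0,0,0],
    [0.14,0,0.32,0,0,0,0],
    [0.14,0,0.32,0,0,0,0],
  ],
)

```text
time_s: 12.9
tool_pos: [0.5736, 0.0669, 0.0565]
tool_rot: [180.0, -0.0, 0.3]
force: [-0.2, -1.3, 1.1]
grip_width: 0.0003
grasp_force: 0.7
```

Request:
apply_moves(
  moves=[
    [0,0,0.01,0,0,0,0],
    [0,0,0.02,0,0,0,0],
    [0,0,0.025,0,0,0,0],
    [0,0,0.025,0,0,0,0],
  ],
)

```text
time_s: 13.3
tool_pos: [0.5738, 0.0669, 0.0541]
tool_rot: [179.9, -0.0, 0.3]
force: [-6.8, -2.2, 18.5]
grip_width: 0.0003
grasp_force: 9.1
```

Request:
apply_moves(
  moves=[
    [0,0,0.01,0,0,0,0],
    [0,0,0.01,0,0,0,0],
    [0,0,0,0,0,0,0],
    [0,0,-0.05,0,0,0,0],
    [0,0,-0.25,0,0,0,0],
    [0,0,-0.5,0,0,0,0],
    [0,0,-0.75,0,0,0,0],
    [0,0,-0.95,0,0,0,0],
    [0,0,-0.95,0,0,0,0],
    [0,0,-0.95,0,0,0,0],
    [0,0,-0.95,0,0,0,0],
    [0,0,-0.95,0,0,0,0],
    [0,0,-0.95,0,0,0,0],
  ],
)

```text
time_s: 14.6
tool_pos: [0.573, 0.0668, 0.2401]
tool_rot: [-180.0, 0.1, 0.3]
force: [0.0, -0.3, -0.6]
grip_width: 0.0005
grasp_force: 0.0
```

Run:
```python
from h import *
w=save('wrist','w6'); s=save('side','s6')
cv2.imwrite('pics/v6.png',np.hstack([cv2.resize(w,(400,300)),cv2.resize(s[160:340,220:460],(400,300))])[:,:,::-1])
```

```text
(no output)
```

View pics/v6.png

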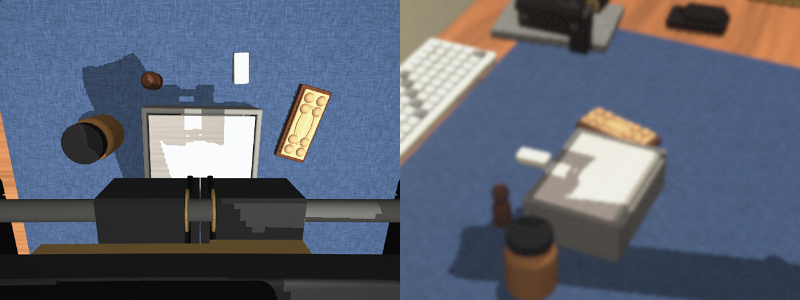

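The cover lies flush in the rim 1 s after release, and the dock and its neighbours stand where they were.

```bash
python3 -c "
from cell import env
print(env.sign_off())"
```

```text
the job is handed in; nothing more can be done
None
```

I popped the cover open, pressed the reset button fully down and released it, then shut the cover; the last pictures show it flush about 1 s after release. I handed the job in at about 15 s; the hand-in returned no verdict.

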